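Fit the post and wedge up the instrument stand

ROBOT

A 7-joint arm with a two-finger parallel gripper is mounted at the origin on the work surface. World frame = base frame: x ahead of the robot, y to its left, z up, the work surface at z = 0. Lengths are in mm, angles in rad, forces in N, time in s.
With the tool pointing down it reaches from about 400 to 875 mm from the base axis. Payload 4.4 kg.
Tool frame: the origin (TCP) lies midway between the tips of the shut fingers; the grasp point (between the pads) lies ctrl.tcp_to_grasp behind it (ctrl.tcp_to_grasp is the distance from the TCP to the grasp point, in mm); z points along the fingers, y is the line along which they close (so a half turn about z gives the same grasp; the last joint's range is limited). The gripper opens to 85 mm and grips with 20 to 120 N. Pads are 22 mm wide; open, the fingers measure 114 mm over their backs; the gripper's body (76 mm by 85 mm) begins 54 mm behind the grasp point. The pads swing forward as they close: fully open they stand 13 mm farther back than shut.
Start: joints at [-1.389, 0.628, 0.038, 1.517, -0.027, 0.996, -0.02], TCP at [159.4, 630.166, 198.513] pointing down, gripper open.
Joint ranges: [-3.06, 3.06], [-0.37, 2.12], [-1.25, 1.32], [0.18, 2.47], [-1.1, 4.24], [0.23, 1.98], [-2.94, 2.94]. Speed limits (rad/s): [2.57, 2.57, 3.14, 3.14, 3.14, 3.14, 3.14].

INTERFACE

Orientations are given as [roll, pitch, yaw] about the fixed x, y, z axes, in that order (R = Rz(yaw) Ry(pitch) Rx(roll)).
In Python, from cell import ctrl, get_image, get_calibration, workorder, boxes_of, place_of gives the robot as it stands.
- The arm moves only by the tool play_rows, never from a script. Its argument "series" is a list that holds one entry, the list of rows, each a list of 7 numbers: the shift along the world's x, y, z in cm, then the turn, a rotation vector about the world's x, y, z in degrees, then the closure, from 0 (fully open) to 1 (shut). A call has 1 to 20 rows; each row shifts and turns the commanded pose from where the row before left it; what a row does not reach is not made up. A row lasts 1/8 s, in which the tool goes at most 62.5 mm and 10.7 degrees, less where a joint would pass 70% of its speed; a pose out of reach is approached as far as the arm can. A call with a gripper value outside its range is refused whole. The fingers move at their own pace and stop on an object; the grip force is fixed at half the most. Time passes only in rows, so rows that do not move let the fingers close. It gives the time, the measured TCP pose, the force, the opening and the grip force at its end, in the units of the state.
- ctrl.read_state(): the state, without advancing time (a new reading comes with each control period).
- get_image(name): name is "scene" or "top" or "wrist"; returns (picture, depth): 480x640x3 uint8, red, green, blue; 480x640 float32, mm along the optical axis (not along the pixel's ray), 0 where there is no reading.
- get_calibration(name): a dict with "K" (3x3 intrinsics, pixels), "k1" (the pictures are not rectified: a ray, as slopes to the right and down, at radius r is drawn at 1 + k1 r^2 times it, then the intrinsics apply), "R" (3x3) and "t" (3): a world point X has camera coordinates R X + t; the wrist camera has in their place "mount" (4x4, takes a point from camera to tool coordinates, whose origin is the TCP and whose axes are the flange's). Camera axes: x right, y down, z forward; pixel columns grow to the right and rows downward; lengths in mm; the calibration is good to about 2 mm. A picture is of the moment at which its call begins: read the wrist's pose just before it. get_calibration takes no time and is no camera call.
- workorder.finish_job(): hands the job in; it is judged then, once.
Trained networks look in the newest picture that a camera, given by its name, has taken for a name from the list of things; names that differ only in an ending like _2 or _b are one class to them, and where a whole thing is asked for, a point or a joint stands for the part that bears it (a point fixed in the world has none). Each returns a list of dicts, best first, with "p" (0 to 1); they miss things now and then, are a little off and sometimes report something else, mostly with a low value. They report only what shows in the picture. A call takes as long as a camera call. They do not tell look-alikes from the thing itself.
- boxes_of(target, camera): "pixel" ([column, row] in pixels, amid what is visible of it).
- place_of(target, camera): "pixel" ([column, row] in pixels: a listed point, or the origin of a listed thing).
The state is a dict: "clock": time; "qpos": joint angles; "qd": joint speeds; "tau": joint torques, N m; "eef_pos": TCP position; "tool_rot": TCP orientation; "force": force on the tool from outside, world axes, zero at the start; "torque": the same for the moment, N m; "width": finger opening in mm; "gripper_force": force on a finger pad.
Only numpy, scipy, OpenCV 4.12 (cv2) and the standard library are available. Lean on these libraries where they do the work, as an engineer would, in place of code of your own. Each camera call takes 0.05 s, during which the arm holds its last target. There are 200 camera calls.

TASK

Take the steel post out of its black storage block, stand it fully home in the blue socket on the stand's tilting plate and let go of it. Then push the orange wedge, lying flat on the stand's base, under the plate's free front edge until that edge just lifts off its two rubber rest pads, by about 4 mm, with the wedge alone holding it up. Finish while still gripping the wedge there, everything at rest, and leave the glassware and tools around standing where they are.

Things in the scene. Friction and masses are not known exactly. Their poses are not given: they have to be found in the camera images.
- post_mid (a point): bare round steel post, 16 mm diameter, 170 mm tall, 150 g, standing upright in the black storage block; this point is at its centre, half-way up (85 mm above its foot), its z axis along the post. Grip it near the top, above the block and later above the socket and instrument.
- post_foot (a point): centre of the underside of the post's foot
- rack: black storage block, fixed, 60 x 60 x 50 mm, in which the post stands at the start; origin at the centre of its underside on the bench. The hole is at its centre, 20 mm wide, 40 mm deep (floor 10 mm above the bench).
- stand: instrument stand fixed to the bench; a dark steel base slab 8 mm thick carries a hinged plate. Origin on the bench under the middle of the plate's free front edge; x points from that edge to the hinge: the direction to push the wedge; y along the edge; z up. The slab spans x -130 (open apron for the wedge to slide on) to +215 mm, y +-100 mm
- front_edge (a point): middle of the lower front edge of the hinged aluminium plate (200 mm from edge to hinge, 180 wide, 10 thick). At rest 12 mm above the slab (20 mm above the bench), on two rubber pads 20 mm wide at stand y = +-78 mm; the wedge goes between them. It rises with the plate. A white instrument box is fixed on the plate at stand x 110 to 190, y -20 to +80 mm, top 115 mm above the bench
- socket (a point): centre of the mouth of the blue socket (44 x 44 x 34 mm block) on the plate, at stand x = 110, y = -58 mm, 64 mm above the bench; the hole is 20 mm wide, 30 mm deep, chamfered 3 mm
- wedge_grip (a point): orange wedge, about 120 g, 34 mm wide: grip block 30 long, 54 mm tall; before it a ramp falling from 24 mm height at the block to 4 mm at the blunt nose over 80 mm. This point: the block's centre, 27 mm above the underside; x points to the nose, 95 mm ahead; grip across y; z up. Starts flat on the bench. On the slab it meets the plate at nose 32 mm past the edge, lifts it 4 mm at 48 mm; needs 3 to 15 N
- plate (a joint): tilt of the plate about its hinge, rad: 0 down on the pads, grows as the front edge lifts (front edge lift = 200 mm x angle; 4 mm is 0.020)
- amber_bottle: bystander, leave alone: amber glass bottle, 70 mm wide, 160 mm tall; origin at the centre of its underside
- beaker: bystander, leave alone: glass beaker, 70 mm wide, 90 mm tall; origin at the centre of its underside
- flask: bystander, leave alone: green glass conical flask, 84 mm wide, 125 mm tall; origin at the centre of its underside
- jar: bystander, leave alone: white jar with red cap, 60 mm wide, 70 mm tall; origin at the centre of its underside
- driver: bystander, leave alone: red-handled screwdriver lying on the bench, its shaft along its x axis; origin at the centre of its underside
- level_bar: bystander, leave alone: yellow spirit level lying on the bench, 120 x 22 x 30 mm; origin at the centre of its underside
There are look-alikes about, which are no part of the job. What is shaped like the part that bears wedge_grip but green is not meant.

How it is judged:
By the outcome, as a careful person would: the job done as asked, in the order asked, and still so for the second after the job is handed in, while the arm keeps its last pose, push and grip.
It also fails if it takes over 69 s, if anything falls off the work surface, if the arm or the gripper's body presses on something with over 40 N, if the wrist force passes 120 N, or if a joint passes its speed limit or range.

## Working session

There is one attempt and no reset: what is moved stays moved. The work goes in short steps, Python scripts to look and compute and a tool call to move; the robot and the scene stay as the last step left them, time stands still between calls to the robot, and variables do not carry over. Pictures are saved under pics/ and viewed, at most 10 in all, crops included, and the job is handed in when it is done.

Besides the shell and the picture viewer there is one more tool, called after "Emit:" as name(argument=value, ...), one argument or row to a line, values as JSON. play_rows: Moves the arm, as the interface text tells. Its arguments: {"type":"object","properties":{"series":{"type":"array"}},"required":["series"]}

```bash
mkdir -p pics
cat > h.py <<'E'
import numpy as np, cv2
from cell import ctrl, get_image, get_calibration, workorder, boxes_of, place_of
from scipy.spatial.transform import Rotation as Ro
def cam(name):
    c=get_calibration(name); K=np.array(c["K"])
    if "mount" in c:
        s=ctrl.read_state(); T=np.eye(4); T[:3,:3]=Ro.from_euler('xyz',s["tool_rot"]).as_matrix(); T[:3,3]=s["eef_pos"]
        M=T@np.array(c["mount"]); return K,c["k1"],M[:3,:3],M[:3,3]
    R=np.array(c["R"]);t=np.array(c["t"]); return K,c["k1"],R.T,-R.T@t
def ray(C,px):
    K,k1,R,o=C; d=np.array([(px[0]-K[0,2])/K[0,0],(px[1]-K[1,2])/K[1,1]]); u=d.copy()
    for _ in range(20): u=d/(1+k1*(u@u))
    return R@np.array([u[0],u[1],1.0])
def at_z(C,px,z):
    d=ray(C,px); return C[3]+d*(z-C[3][2])/d[2]
def at_d(C,px,depth): return C[3]+ray(C,px)*depth
def cloud(C,dep):
    v,u=np.mgrid[0:480,0:640]; K,k1,R,o=C
    d=np.stack([(u-K[0,2])/K[0,0],(v-K[1,2])/K[1,1]],-1); w=d.copy()
    for _ in range(15): w=d/(1+k1*(w**2).sum(-1,keepdims=True))
    P=np.concatenate([w,np.ones(w.shape[:2]+(1,))],-1)*dep[...,None]
    return P@R.T+o
def save(n,im): cv2.imwrite(f"pics/{n}.png",cv2.cvtColor(im,cv2.COLOR_RGB2BGR))
E
python3 - <<'E'
from h import *
print(ctrl.tcp_to_grasp, ctrl.read_state())
zs=dict(post_mid=95,post_foot=10,rack=0,stand=0,front_edge=20,socket=64,wedge_grip=27,amber_bottle=0,beaker=0,flask=0,jar=0,driver=0,level_bar=0)
for n in ("scene","top"):
    im,dep=get_image(n); save(n,im); np.save(n+".npy",dep); C=cam(n)
    print(n,C[3].round())
    for k,z in zs.items():
        print(k,[(round(r["p"],2),np.round(r["pixel"]).tolist(),at_z(C,r["pixel"],z)[:2].round().tolist()) for r in place_of(k,n) if r["p"]>.2])
E
```

```text
18.700000000000003 {'clock': 0.0, 'qpos': array([-1.38880997,  0.62935488,  0.0384368 ,  1.51838745, -0.02701021,
        0.99627544, -0.02001859]), 'qd': array([ 0.00161457, -0.0002266 ,  0.00040713, -0.00100217, -0.00212063,
        0.00070757,  0.00059842]), 'tau': array([ 2.98639297e-04, -5.63406909e+01,  1.22630686e+00, -1.93436265e+01,
        1.09468948e-02,  1.06734046e-02,  1.23699783e-05]), 'eef_pos': array([159.21536142, 629.4851627 , 197.57715163]), 'tool_rot': array([-3.13968536e+00,  1.43932718e-05,  2.89378588e+00]), 'force': array([0.33823734, 0.19115336, 0.60434498]), 'torque': array([-0.00173649, -0.03107046,  0.06443759]), 'gripper_force': 0.0, 'width': 85.54220992786757}
scene [1145. -610.  926.]
post_mid [(0.7, [271.0, 322.0], [627.0, -231.0]), (0.35, [224.0, 266.0], [429.0, -199.0])]
post_foot [(0.82, [271.0, 348.0], [627.0, -239.0])]
rack [(0.68, [273.0, 348.0], [624.0, -234.0])]
stand [(0.84, [335.0, 247.0], [504.0, 96.0])]
front_edge [(0.74, [269.0, 322.0], [576.0, -200.0]), (0.6, [342.0, 237.0], [506.0, 121.0])]
socket [(0.68, [378.0, 209.0], [531.0, 235.0])
[... 523 characters left out ...]
)]
stand [(0.63, [281.0, 257.0], [508.0, 115.0])]
front_edge [(0.85, [280.0, 256.0], [509.0, 116.0])]
socket [(0.81, [236.0, 245.0], [533.0, 233.0])]
wedge_grip [(0.97, [491.0, 341.0], [280.0, -455.0]), (0.82, [460.0, 286.0], [428.0, -370.0])]
amber_bottle [(0.91, [385.0, 171.0], [750.0, -173.0])]
beaker [(0.8, [339.0, 165.0], [767.0, -42.0]), (0.25, [384.0, 312.0], [357.0, -167.0])]
flask [(0.88, [287.0, 164.0], [771.0, 102.0]), (0.66, [385.0, 170.0], [756.0, -174.0])]
jar [(0.73, [434.0, 175.0], [741.0, -312.0])]
driver [(0.82, [381.0, 314.0], [352.0, -159.0])]
level_bar [(0.59, [145.0, 279.0], [444.0, 495.0]), (0.36, [278.0, 254.0], [516.0, 123.0]), (0.31, [339.0, 166.0], [763.0, -43.0])]
```

View pics/scene.png

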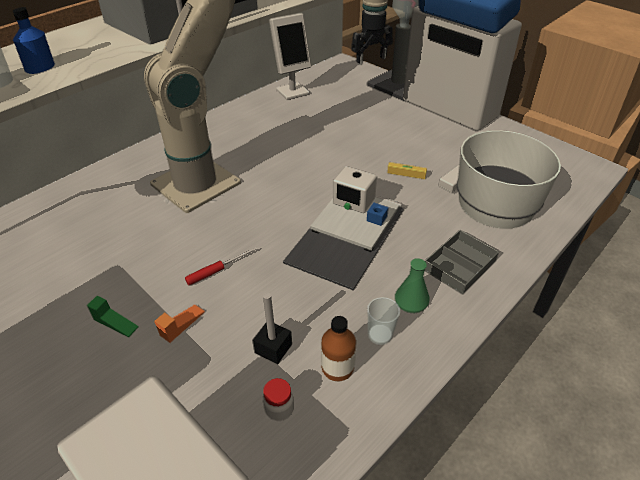

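View pics/top.png

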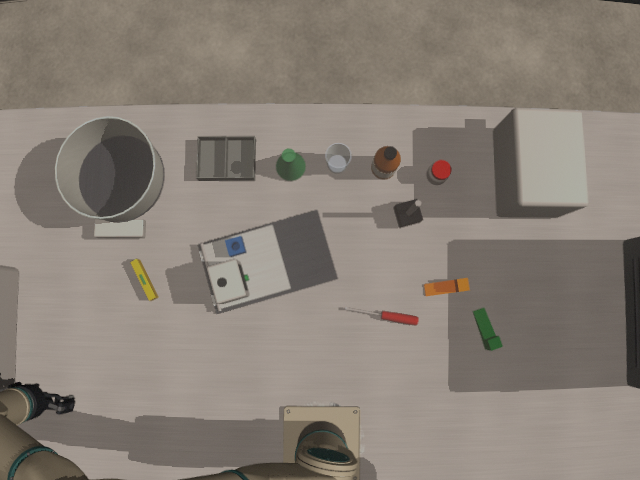

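Candidates: orange wedge with its block at top (462,285) / scene (165,327), and the green look-alike at top (487,330) / scene (110,316). The orange one matches the description. The only post is in the black rack at top (408,213) / scene (271,325), and the blue socket is at top (236,245). Next I'll measure these by colour and depth, and crop in on the orange wedge.

Run:
```python
from h import *
bg=cv2.imread("pics/top.png"); hsv=cv2.cvtColor(bg,cv2.COLOR_BGR2HSV); dep=np.load("top.npy"); C=cam("top"); P=cloud(C,dep)
def mask(lo,hi,box):
    m=cv2.inRange(hsv,lo,hi); b=np.zeros_like(m); x0,x1,y0,y1=box; b[y0:y1,x0:x1]=255; return (m&b)>0
def rect(m,z,name):
    v,u=np.nonzero(m); X=np.array([at_z(C,(a,b),z)[:2] for a,b in zip(u,v)],np.float32); r=cv2.minAreaRect(X)
    print(name,len(X),"rect",np.round(r[0],1),np.round(r[1],1),round(r[2],1),"mean",X.mean(0).round(1),"z",np.percentile(P[m][:,2],[5,50,95]).round(1))
s=mask((100,100,40),(125,255,255),(215,260,225,265)); rect(s,64,"socket")
w=mask((3,120,80),(20,255,255),(415,480,270,305)); rect(w,20,"wedge")
b=w&(P[...,2]>40); rect(b,54,"block")
k=mask((0,0,0),(179,255,45),(385,430,190,235)); rect(k&(P[...,2]>30),50,"rack")
m=np.zeros(dep.shape,bool); m[190:230,395:430]=1; m&=P[...,2]>70; print("post pts",m.sum(),P[m][:,:2].mean(0) if m.any() else 0, P[m][:,2].max() if m.any() else 0)
t=m&(P[...,2]>165)
if t.any(): print("post top",P[t].mean(0))
# plate+slab
S=np.zeros(dep.shape,bool); S[205:315,195:340]=1
pl=S&(P[...,2]>24)&(P[...,2]<36); rect(cv2.morphologyEx(pl.astype(np.uint8),cv2.MORPH_OPEN,np.ones((3,3)))>0,30,"plate")
sl=cv2.inRange(hsv,(0,0,0),(179,255,85))>0; sl&=S; n,l,st,_=cv2.connectedComponentsWithStats(sl.astype(np.uint8)); i=1+st[1:,4].argmax(); rect(l==i,8,"slab")
bx=S&(P[...,2]>100); rect(bx,115,"box")
cv2.imwrite("pics/crop.png",cv2.resize(cv2.hconcat([bg[265:355,410:510],bg[195:315,195:345][:90,:]]),None,fx=3.2,fy=3.2))
```

```text
socket 194 rect [531.3 234.6] [41.5 43. ] 16.3 mean [531.  234.8] z [58.6 63.8 69.4]
wedge 561 rect [ 427.4 -335.4] [ 35.7 123.2] 7.6 mean [ 427.  -336.1] z [ 3.2 18.2 55.4]
block 158 rect [ 430.7 -363.9] [34.  46.5] 8.6 mean [ 431.6 -370.5] z [46.  52.8 58.2]Traceback (most recent call last):
  File "<stdin>", line 11, in <module>
  File "<stdin>", line 6, in rect
cv2.error: OpenCV(4.12.0) /io/opencv/modules/imgproc/src/convhull.cpp:143: error: (-215:Assertion failed) total >= 0 && (depth == CV_32F || depth == CV_32S) in function 'convexHull'
```

Run:
```python
from h import *
bg=cv2.imread("pics/top.png"); hsv=cv2.cvtColor(bg,cv2.COLOR_BGR2HSV); dep=np.load("top.npy"); C=cam("top"); P=cloud(C,dep)
def rect(m,z,name):
    v,u=np.nonzero(m); 
    if len(u)<5: print(name,"none"); return
    X=np.array([at_z(C,(a,b),z)[:2] for a,b in zip(u,v)],np.float32); r=cv2.minAreaRect(X)
    print(name,len(X),"rect",np.round(r[0],1),np.round(r[1],1),round(r[2],1),"mean",X.mean(0).round(1))
m=np.zeros(dep.shape,bool); m[185:232,390:430]=1
rect(m&(P[...,2]>42)&(P[...,2]<58),50,"rack")
t=m&(P[...,2]>65); print("post",t.sum(),P[t].round(0)[:40].tolist())
S=np.zeros(dep.shape,bool); S[205:315,195:340]=1
o=lambda m:cv2.morphologyEx(m.astype(np.uint8),cv2.MORPH_OPEN,np.ones((3,3)))>0
rect(o(S&(P[...,2]>24)&(P[...,2]<36)),30,"plate")
sl=S&(hsv[...,2]<90); n,l,st,_=cv2.connectedComponentsWithStats(o(sl).astype(np.uint8)); i=1+st[1:,4].argmax(); rect(l==i,8,"slab")
rect(o(S&(P[...,2]>105)),115,"box")
cv2.imwrite("pics/crop.png",cv2.resize(cv2.hconcat([bg[265:355,410:510],bg[185:275,370:470]]),None,fx=4,fy=4))
```

```text
rack 415 rect [ 625.5 -229. ] [61.2 63.4] 15.5 mean [ 623.3 -227.1]
post 107 [[375.0, 14.0, 1509.0], [375.0, 14.0, 1509.0], [634.0, -229.0, 178.0], [634.0, -231.0, 180.0], [631.0, -226.0, 181.0], [632.0, -229.0, 180.0], [632.0, -232.0, 177.0], [633.0, -235.0, 175.0], [631.0, -236.0, 183.0], [375.0, 14.0, 1509.0], [631.0, -225.0, 170.0], [630.0, -227.0, 176.0], [630.0, -229.0, 176.0], [629.0, -231.0, 182.0], [629.0, -234.0, 179.0], [629.0, -236.0, 180.0], [629.0, -224.0, 166.0], [627.0, -224.0, 180.0], [627.0, -227.0, 175.0], [627.0, -229.0, 179.0], [626.0, -231.0, 181.0], [627.0, -234.0, 177.0], [626.0, -235.0, 184.0], [627.0, -239.0, 179.0], [630.0, -224.0, 150.0], [627.0, -224.0, 163.0], [624.0, -224.0, 179.0], [624.0, -226.0, 179.0], [625.0, -229.0, 176.0], [624.0, -231.0, 179.0], [624.0, -233.0, 181.0], [625.0, -237.0, 175.0], [629.0, -224.0, 137.0], [627.0, -224.0, 151.0], [625.0, -224.0, 163.0], [622.0, -224.0, 179.0], [622.0, -226.0, 179.0], [622.0, -229.0, 176.0], [622.0, -232.0, 176.0], [622.0, -234.0, 179.0]]
plate 2741 rect [478.2 210.9] [178.5 206.7] 16.7 mean [489.6 186.5]
slab 3008 rect [526.3  51.9] [195.7 125.6] 16.8 mean [526.2  47.9]
box 1241 rect [436.7 246.3] [100.2  83. ] 16.3 mean [436.4 247.2]
```

View pics/crop.png

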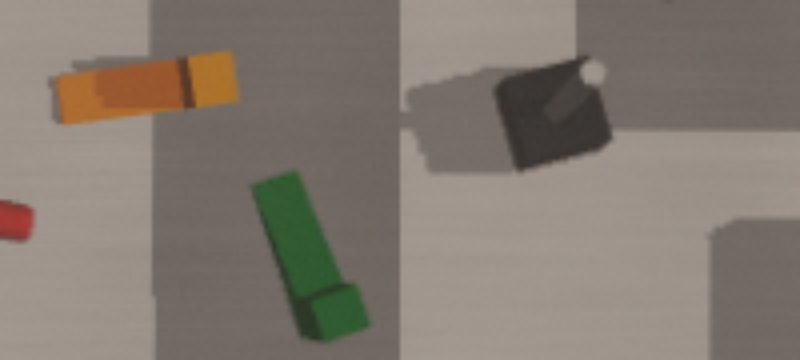

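The crop confirms it: the orange wedge's block is on the right (about 215,80 in the crop) with the nose on the left (60,100), and the green look-alike is beside it. The post top is in the black rack at (593,72). I'll move over the post with the tool yaw at 106.5°.

Emit:
play_rows(
  series=[
    [[3.35,-3.65,0.7,0,0,-3,0],[3.35,-3.65,0.7,0,0,-3,0],[3.35,-3.65,0.7,0,0,-3,0],[3.35,-3.65,0.7,0,0,-3,0],[3.35,-3.65,0.7,0,0,-3,0],[3.35,-3.65,0.7,0,0,-3,0],[3.35,-3.65,0.7,0,0,-3,0],[3.35,-3.65,0.7,0,0,-3,0],[3.35,-3.65,0.7,0,0,-3,0],[1.5,-4.8,0,0,0,-3,0],[1.5,-4.8,0,0,0,-3,0],[1.5,-4.8,0,0,0,-3,0],[1.5,-4.8,0,0,0,-3,0],[1.5,-4.8,0,0,0,-3,0],[1.5,-4.8,0,0,0,-3,0],[1.5,-4.8,0,0,0,-3,0],[1.5,-4.8,0,0,0,-3,0],[1.5,-4.8,0,0,0,-3,0],[1.5,-4.8,0,0,0,-3,0],[1.5,-4.8,0,0,0,-2,0]],
  ],
)

```text
clock: 3.9
eef_pos: [626.4, -227.6, 261.6]
tool_rot: [3.141, -0.0, 1.863]
force: [0.8, 0.8, -0.6]
width: 85.3
gripper_force: 0.0
```

Run:
```python
from h import *
im,dep=get_image("wrist"); C=cam("wrist"); s=ctrl.read_state(); print(s["eef_pos"].round(1),np.degrees(s["tool_rot"]).round(2),s["qpos"].round(2),C[3].round())
save("w1",im); P=cloud(C,dep)
z=P[...,2]; t=(z>150)&(z<200)&(abs(P[...,0]-627)<40)&(abs(P[...,1]+230)<40)&(dep>0)
print(t.sum(),P[t].mean(0).round(1) if t.any() else 0)
t2=t&(z>172); print(t2.sum(),P[t2].mean(0).round(1) if t2.any() else 0)
```

```text
[ 626.2 -237.3  261.4] [-179.93    0.48  106.25] [ 0.09  0.63  0.41  1.39 -0.25  1.17  0.81] [ 606. -165.  437.]
549 [ 625.  -241.   175.1]
411 [ 625.2 -242.3  179.7]
```

View pics/w1.png

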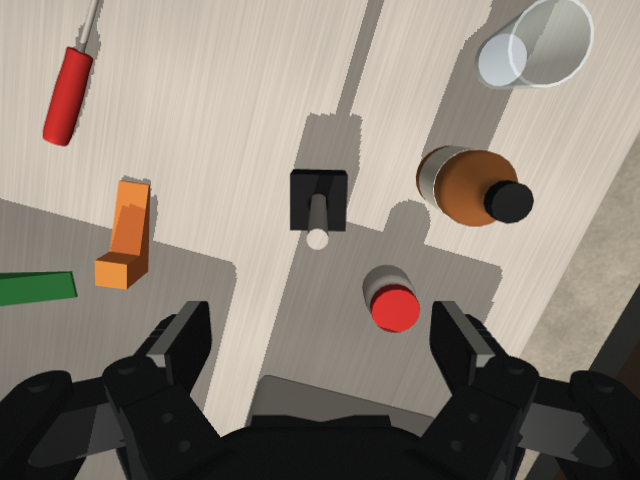

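The wrist view shows the post top at (317,238) in the black block, with the orange wedge at (125,235). The arm was still settling when that picture was taken, so I'll re-measure at rest. I'll also measure the wedge from here.

Run:
```python
from h import *
C=cam("wrist"); s=ctrl.read_state(); im,dep=get_image("wrist"); print(s["eef_pos"].round(1),np.degrees(s["tool_rot"]).round(2),ctrl.read_state()["eef_pos"].round(1))
P=cloud(C,dep); z=P[...,2]; t=(z>172)&(z<188)&(abs(P[...,0]-627)<40)&(abs(P[...,1]+230)<40)&(dep>0)
v,u=np.nonzero(t); X=np.array([at_z(C,(a,b),180)[:2] for a,b in zip(u,v)],np.float32)
print("post top",t.sum(),P[t].mean(0).round(1),cv2.minEnclosingCircle(X))
r=(z>44)&(z<56)&(abs(P[...,0]-627)<50)&(abs(P[...,1]+230)<50)&(dep>0); print("rack",cv2.minAreaRect(P[r][:,:2].astype(np.float32)))
hsv=cv2.cvtColor(im,cv2.COLOR_RGB2HSV); o=(cv2.inRange(hsv,(3,120,60),(22,255,255))>0); o[:,:80]=0;o[:,170:]=0
b=o&(z>49)&(z<59); print("block top",b.sum(),cv2.minAreaRect(P[b][:,:2].astype(np.float32)),P[b].mean(0).round(1))
a=o&(z>0); print("wedge all",cv2.minAreaRect(P[a][:,:2].astype(np.float32)))
```

```text
[ 626.2 -237.3  261.4] [-179.93    0.48  106.25] [ 625.2 -234.3  261.2]
post top 423 [ 625.5 -231.9  179.8] ((625.5177001953125, -231.93299865722656), 8.848066329956055)
rack ((625.9341430664062, -232.94781494140625), (59.87546920776367, 60.551944732666016), 15.260539054870605)
block top 926 ((429.9197998046875, -373.7279357910156), (35.425987243652344, 31.21893882751465), 8.144621849060059) [ 430.8 -372.9   54.2]
wedge all ((477.5604553222656, -277.7376403808594), (230.3637237548828, 251.54493713378906), 88.82205200195312)
```

Emit:
play_rows(
  series=[
    [[0,-0.3,0,0,0,0,0],[0,0,0,0,0,0,0],[0,0,-1,0,0,0,0],[0,0,-2,0,0,0,0],[0,0,-2,0,0,0,0],[0,0,-2,0,0,0,0],[0,0,-2,0,0,0,0],[0,0,-2,0,0,0,0],[0,0,-1.1,0,0,0,0],[0,0,0,0,0,0,0],[0,0,0,0,0,0,0],[0,0,0,0,0,0,0]],
  ],
)

```text
clock: 5.5
eef_pos: [626.4, -229.6, 141.4]
tool_rot: [3.14, 0.001, 1.864]
force: [0.3, 0.2, 0.0]
width: 85.1
gripper_force: 0.0
```

Run:
```python
from h import *
C=cam("wrist"); s=ctrl.read_state(); im,dep=get_image("wrist"); print(s["eef_pos"].round(1),np.degrees(s["tool_rot"]).round(2),ctrl.read_state()["eef_pos"].round(1),s["force"].round(1))
P=cloud(C,dep); z=P[...,2]; t=(z>172)&(z<190)&(abs(P[...,0]-627)<40)&(abs(P[...,1]+230)<40)&(dep>0)
v,u=np.nonzero(t); X=np.array([at_z(C,(a,b),180)[:2] for a,b in zip(u,v)],np.float32)
print("post top",t.sum(),P[t].mean(0).round(1),cv2.minEnclosingCircle(X))
```

```text
[ 626.4 -229.6  141.4] [1.7992e+02 5.0000e-02 1.0680e+02] [ 626.4 -229.5  141.3] [0.3 0.2 0. ]
post top 1385 [ 626.2 -230.8  179.8] ((627.849609375, -234.58816528320312), 47.41889190673828)
```

Emit:
play_rows(
  series=[
    [[0,-0.1,0,0,0,0,1],[0,0,0,0,0,0,1],[0,0,0,0,0,0,1],[0,0,0,0,0,0,1],[0,0,0,0,0,0,1],[0,0,0,0,0,0,1],[0,0,0,0,0,0,1],[0,0,0,0,0,0,1]],
  ],
)

```text
clock: 6.55
eef_pos: [626.1, -230.4, 140.8]
tool_rot: [3.141, 0.0, 1.864]
force: [-0.2, 0.2, 2.6]
width: 11.9
gripper_force: 58.6
```

Emit:
play_rows(
  series=[
    [[0,0,0.5,0,0,0,1],[0,0,1,0,0,0,1],[0,0,2,0,0,0,1],[0,0,2,0,0,0,1],[0,0,2,0,0,0,1],[0,0,2,0,0,0,1],[0,0,2,0,0,0,1],[0,0,0.5,0,0,0,1],[0,0,0,0,0,0,1],[0,0,0,0,0,0,1],[0,0,0,0,0,0,1]],
  ],
)

```text
clock: 7.92
eef_pos: [625.5, -230.1, 259.6]
tool_rot: [-3.14, -0.001, 1.864]
force: [-1.0, 0.0, -1.5]
width: 11.8
gripper_force: 58.6
```

Run:
```python
from h import *
s=ctrl.read_state(); im,dep=get_image("scene"); C=cam("scene"); print(s["eef_pos"].round(1),s["width"],s["force"].round(1)); 
for k in ("post_mid","post_foot"): print(k,place_of(k,"scene")[:2])
i2,_=get_image("wrist")
save("s2",cv2.hconcat([cv2.resize(im[150:390,150:390],(400,400)),cv2.resize(i2,(400,400))]))
```

```text
[ 625.5 -230.1  259.6] 11.795657605412899 [-1.   0.  -1.5]
post_mid [{'pixel': [263.9, 283.0], 'p': 0.98}]
post_foot [{'pixel': [266.8, 315.5], 'p': 0.97}]
```

View pics/s2.png

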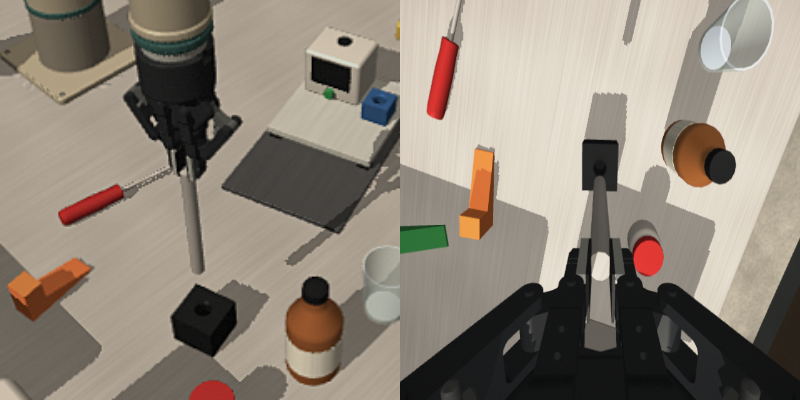

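The post is held and hanging about vertical, with its foot clear of the block. Now carrying it over the socket.

Emit:
play_rows(
  series=[
    [[-0.4,2,0,0,0,0,1],[-0.8,4,0,0,0,0,1],[-0.8,4,0,0,0,0,1],[-0.8,4,0,0,0,0,1],[-0.8,4,0,0,0,0,1],[-0.8,4,0,0,0,0,1],[-0.8,4,0,0,0,0,1],[-0.8,4,0,0,0,0,1],[-0.8,4,0,0,0,0,1],[-0.8,4,0,0,0,0,1],[-0.8,4,0,0,0,0,1],[-0.6,2.5,0,0,0,0,1],[-0.3,1.5,0,0,0,0,1],[-0.2,0.5,0,0,0,0,1],[0,0,0,0,0,0,1],[0,0,0,0,0,0,1],[0,0,0,0,0,0,1]],
  ],
)

```text
clock: 10.25
eef_pos: [531.3, 233.6, 260.6]
tool_rot: [3.141, 0.0, 1.862]
force: [0.6, 0.7, -1.6]
width: 12.0
gripper_force: 58.7
```

```bash
cat > m.py <<'E'
from h import *
C=cam("wrist"); s=ctrl.read_state(); im,dep=get_image("wrist"); e=s["eef_pos"]; print(e.round(1),np.degrees(s["tool_rot"]).round(2))
P=cloud(C,dep); z=P[...,2]; hsv=cv2.cvtColor(im,cv2.COLOR_RGB2HSV); save("w3",im)
b=(cv2.inRange(hsv,(100,100,40),(125,255,255))>0)&(z>58)&(z<70); b&=(abs(P[...,0]-531)<45)&(abs(P[...,1]-235)<45)
print("socket",b.sum(),cv2.minAreaRect(P[b][:,:2].astype(np.float32)))
p=(z>e[2]-131)&(z<e[2]-12)&(np.hypot(P[...,0]-e[0],P[...,1]-e[1])<22)&(dep>0)&(hsv[...,1]<80)
for a in np.arange(e[2]-130,e[2]-15,20):
    q=p&(z>=a)&(z<a+20); Q=P[q]
    if len(Q)<10: print(a.round(),len(Q)); continue
    # circle fit r=8
    from scipy.optimize import least_squares
    f=least_squares(lambda c:np.hypot(Q[:,0]-c[0],Q[:,1]-c[1])-8,e[:2]-[0.,0.],loss="soft_l1").x
    print("post z",(a+10).round(),len(Q),f.round(1),"rel tcp",(f-e[:2]).round(1))
E
python3 m.py
python3 - <<'E'
from h import *
for n in ("scene","top"):
    s=ctrl.read_state(); im,dep=get_image(n); C=cam(n)
    for k in ("post_foot","socket"): 
        for r in place_of(k,n)[:2]: print(n,k,r,at_z(C,r["pixel"],s["eef_pos"][2]-130 if k=="post_foot" else 64).round(1))
E
```

```text
[531.3 233.6 260.6] [1.7999e+02 2.0000e-02 1.0670e+02]
socket 1385 ((529.7145385742188, 233.98780822753906), (42.967315673828125, 42.895816802978516), 16.63556671142578)
post z 141.0 92 [531.5 230.9] rel tcp [ 0.3 -2.7]
post z 161.0 124 [531.6 231. ] rel tcp [ 0.3 -2.6]
post z 181.0 151 [531.7 231. ] rel tcp [ 0.4 -2.6]
post z 201.0 185 [531.8 231. ] rel tcp [ 0.5 -2.6]
post z 221.0 244 [531.9 231.1] rel tcp [ 0.6 -2.6]
post z 241.0 281 [532.  231.1] rel tcp [ 0.7 -2.5]
scene post_foot {'pixel': [379.3, 191.2], 'p': 0.63} [534.9 226.7 130.6]
scene socket {'pixel': [380.4, 206.6], 'p': 0.6} [529.  246.3  64. ]
top post_foot {'pixel': [230.5, 240.2], 'p': 0.52} [538.  235.6 130.5]
top socket {'pixel': [236.1, 248.8], 'p': 0.58} [523.  230.9  64. ]
```

View pics/w3.png

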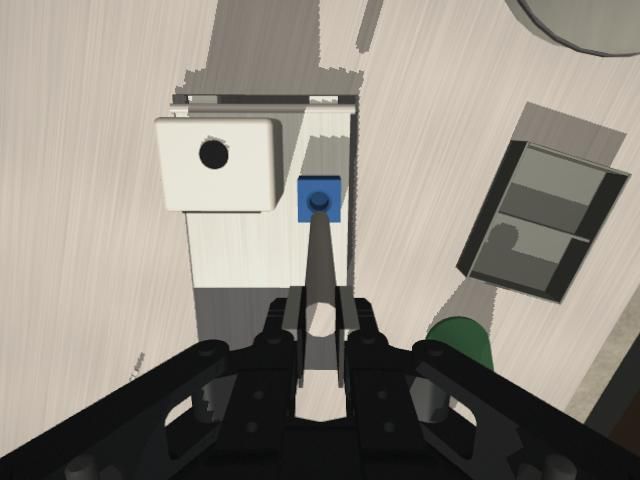

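The post hangs plumb at about (320,240) and the blue socket hole is at (319,200). The post needs to go about 2 mm in −x and 3 mm in +y, and I'll lower it to just above the mouth.

Emit:
play_rows(
  series=[
    [[-0.18,0.3,-1,0,0,0,1],[0,0,-1.5,0,0,0,1],[0,0,-1.5,0,0,0,1],[0,0,-1,0,0,0,1],[0,0,-0.3,0,0,0,1],[0,0,0,0,0,0,1],[0,0,0,0,0,0,1],[0,0,0,0,0,0,1]],
  ],
)

```text
clock: 11.6
eef_pos: [529.4, 237.8, 208.0]
tool_rot: [3.141, -0.0, 1.864]
force: [0.0, 0.0, -1.3]
width: 12.1
gripper_force: 58.7
```

```bash
python3 m.py
python3 - <<'E'
import cv2; a=cv2.imread("pics/w3.png"); cv2.imwrite("pics/w4.png",cv2.resize(a[130:330,240:400],None,fx=3,fy=3))
E
```

```text
[529.4 237.8 208. ] [ 1.7995e+02 -2.0000e-02  1.0680e+02]
socket 1691 ((529.8124389648438, 233.74856567382812), (43.01782989501953, 43.84062957763672), 16.15839195251465)
post z 88.0 98 [529.7 235.2] rel tcp [ 0.3 -2.6]
post z 108.0 117 [529.7 235.2] rel tcp [ 0.3 -2.6]
post z 128.0 148 [529.9 235.2] rel tcp [ 0.5 -2.6]
post z 148.0 188 [529.9 235.3] rel tcp [ 0.5 -2.5]
post z 168.0 242 [530.  235.3] rel tcp [ 0.6 -2.5]
post z 188.0 279 [530.1 235.3] rel tcp [ 0.7 -2.5]
```

View pics/w4.png

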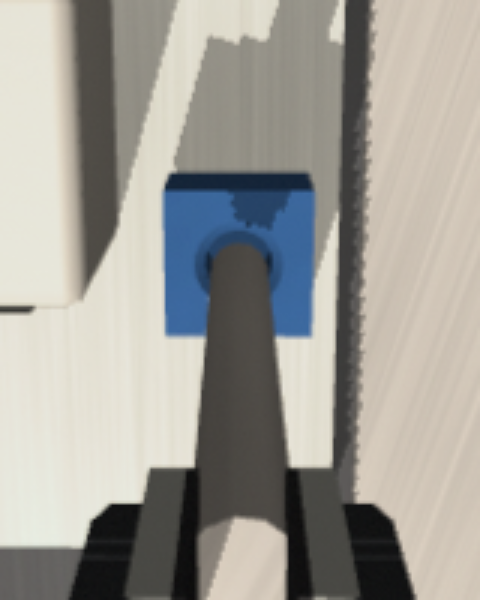

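Emit:
play_rows(
  series=[
    [[0,-0.1,-0.4,0,0,0,1],[0,0,-0.5,0,0,0,1],[0,0,-0.5,0,0,0,1],[0,0,-0.5,0,0,0,1],[0,0,-0.4,0,0,0,1],[0,0,0,0,0,0,1],[0,0,0,0,0,0,1]],
  ],
)

```text
clock: 12.52
eef_pos: [529.2, 236.7, 184.6]
tool_rot: [3.141, -0.0, 1.864]
force: [0.5, -0.5, -1.2]
width: 11.8
gripper_force: 58.7
```

Emit:
play_rows(
  series=[
    [[0,0,-0.5,0,0,0,1],[0,0,-0.5,0,0,0,1],[0,0,-0.4,0,0,0,1],[0,0,-0.3,0,0,0,1],[0,0,-0.2,0,0,0,1],[0,0,0,0,0,0,1],[0,0,0,0,0,0,1]],
  ],
)

```text
clock: 13.4
eef_pos: [529.2, 236.7, 165.6]
tool_rot: [3.141, -0.0, 1.864]
force: [-0.5, -0.1, -1.5]
width: 12.2
gripper_force: 58.7
```

Emit:
play_rows(
  series=[
    [[0,0,-0.1,0,0,0,1],[0,0,-0.1,0,0,0,1],[0,0,0,0,0,0,1],[0,0,0,0,0,0,1]],
  ],
)

```text
clock: 13.9
eef_pos: [530.1, 236.9, 164.6]
tool_rot: [3.139, -0.0, 1.864]
force: [0.6, 0.4, 5.6]
width: 11.9
gripper_force: 59.4
```

Contact force at the expected depth means the post is home. I'll release it and retreat upward.

Emit:
play_rows(
  series=[
    [[0,0,0.1,0,0,0,0.6],[0,0,0,0,0,0,0],[0,0,0,0,0,0,0],[0,0,0,0,0,0,0],[0,0,0,0,0,0,0],[0,0,0,0,0,0,0],[0,0,0.5,0,0,0,0],[0,0,1.5,0,0,0,0],[0,0,2,0,0,0,0],[0,0,2,0,0,0,0],[0,0,2,0,0,0,0],[0,0,1.5,0,0,0,0],[0,0,0.5,0,0,0,0],[0,0,0,0,0,0,0],[0,0,0,0,0,0,0]],
  ],
)

```text
clock: 15.78
eef_pos: [528.6, 236.5, 263.8]
tool_rot: [-3.14, 0.0, 1.864]
force: [-0.2, 0.1, -0.2]
width: 85.5
gripper_force: 0.0
```

Run:
```python
from h import *
C=cam("wrist"); s=ctrl.read_state(); im,dep=get_image("wrist"); print(s["eef_pos"].round(1))
P=cloud(C,dep); z=P[...,2]; t=(z>185)&(z<235)&(np.hypot(P[...,0]-530,P[...,1]-236)<20)&(dep>0); print(t.sum(),np.percentile(P[t][:,2],[50,90,99]).round(1),np.median(P[t&(z>198)],0).round(1))
```

```text
[528.6 236.5 263.8]
581 [204.1 205.2 205.8] [529.2 235.1 204.3]
```

The post top reads 204 mm, so it is fully home. Next is the orange wedge.

Emit:
play_rows(
  series=[
    [[-0.4,-2,0,0,0,-0.7,0],[-0.7,-4.6,0,0,0,-0.7,0],[-0.7,-4.6,0,0,0,-0.7,0],[-0.7,-4.6,0,0,0,-0.7,0],[-0.7,-4.6,0,0,0,-0.7,0],[-0.7,-4.6,0,0,0,-0.7,0],[-0.7,-4.6,0,0,0,-0.7,0],[-0.7,-4.6,0,0,0,-0.7,0],[-0.7,-4.6,0,0,0,-0.7,0],[-0.7,-4.6,-1,0,0,-0.7,0],[-0.7,-4.6,-2,0,0,-0.7,0],[-0.7,-4.6,-2,0,0,-0.7,0],[-0.7,-4.6,-2,0,0,-0.3,0],[-0.7,-2.8,-2,0,0,0,0],[-0.3,-1,0,0,0,0,0],[0,0,0,0,0,0,0],[0,0,0,0,0,0,0],[0,0,0,0,0,0,0],[0,0,0,0,0,0,0]],
  ],
)

```text
clock: 18.2
eef_pos: [431.8, -372.6, 174.9]
tool_rot: [3.141, 0.0, 1.714]
force: [-0.2, 0.2, -0.3]
width: 85.7
gripper_force: 0.0
```

```bash
cat > mw.py <<'E'
from h import *
C=cam("wrist"); s=ctrl.read_state(); im,dep=get_image("wrist"); e=s["eef_pos"]; print(e.round(1),np.degrees(s["tool_rot"]).round(2))
P=cloud(C,dep); z=P[...,2]; hsv=cv2.cvtColor(im,cv2.COLOR_RGB2HSV)
o=cv2.inRange(hsv,(3,120,50),(22,255,255)); n,l,st,c=cv2.connectedComponentsWithStats(o)
i=1+st[1:,4].argmax(); o=(l==i)&(dep>0); print(st[i],c[i].round())
zz=np.percentile(z[o],99); b=o&(z>zz-5); print("block top z",zz.round(1),b.sum(),cv2.minAreaRect(P[b][:,:2].astype(np.float32)))
r=cv2.minAreaRect(P[o][:,:2].astype(np.float32)); print("wedge",r)
E
python3 mw.py
```

```text
[ 431.8 -372.6  174.9] [179.96   0.    98.19]
[ 297  102   42  138 5482] [318. 171.]
block top z 55.7 1508 ((430.170166015625, -374.39422607421875), (33.2525749206543, 30.578035354614258), 8.028276443481445)
wedge ((423.0639953613281, -337.7848815917969), (37.37944030761719, 115.40869903564453), 7.867257118225098)
```

Emit:
play_rows(
  series=[
    [[-0.15,-0.15,-1,0,0,0,0],[0,0,-2.5,0,0,0,0],[0,0,-3,0,0,0,0],[0,0,-3,0,0,0,0],[0,0,-3,0,0,0,0],[0,0,-2,0,0,0,0],[0,0,-1.1,0,0,0,0],[0,0,-0.5,0,0,0,0],[0,0,0,0,0,0,0],[0,0,0,0,0,0,0.5],[0,0,0,0,0,0,1],[0,0,0,0,0,0,1],[0,0,0,0,0,0,1],[0,0,0,0,0,0,1],[0,0,0,0,0,0,1],[0,0,0,0,0,0,1]],
  ],
)

```text
clock: 20.25
eef_pos: [430.1, -375.1, 14.3]
tool_rot: [3.141, 0.001, 1.712]
force: [-0.3, 0.2, 5.4]
width: 31.8
gripper_force: 59.5
```

Emit:
play_rows(
  series=[
    [[0,0,0.5,0,0,0,1],[0,0,1.5,0,0,0,1],[0,0,2,0,0,0,1],[0.5,1.9,2,0,0,0,1],[1.07,3.8,0,0,0,1,1],[1.07,3.8,0,0,0,1,1],[1.07,3.8,0,0,0,1,1],[1.07,3.8,0,0,0,1,1],[1.07,3.8,0,0,0,1,1],[1.07,3.8,0,0,0,1,1],[1.07,3.8,0,0,0,1,1],[1.07,3.8,0,0,0,1,1],[1.07,3.8,0,0,0,0.6,1],[0.5,1.9,-1,0,0,0,1],[0,0.3,-1.5,0,0,0,1],[0,0,-1.5,0,0,0,1],[0,0,0,0,0,0,1],[0,0,0,0,0,0,1],[0,0,0,0,0,0,1],[0,0,0,0,0,0,1]],
  ],
)

```text
clock: 22.75
eef_pos: [536.2, 8.0, 33.9]
tool_rot: [3.141, 0.0, 1.862]
force: [0.4, -0.2, -1.2]
width: 32.0
gripper_force: 59.8
```

```bash
python3 mw.py
python3 - <<'E'
from h import *
C=cam("wrist"); im,dep=get_image("wrist"); P=cloud(C,dep); save("w5",im)
y0=np.array([505.3,114.]); a=np.radians(106.6); ex=np.array([np.cos(a),np.sin(a)]); ey=np.array([-ex[1],ex[0]])
Q=P[...,:2]-y0; sx=Q@ex; sy=Q@ey; z=P[...,2]; ok=dep>0
# plate front edge: step from slab(8) to plate(30) along sx
for y in (-60,-40,40,60):
    m=ok&(abs(sy-y)<6)&(abs(sx)<60); lo=sx[m&(z<15)&(z>2)]; hi=sx[m&(z>24)&(z<36)]
    print(y,"slab max",np.percentile(lo,98).round(1) if len(lo) else 0,"plate min",np.percentile(hi,2).round(1) if len(hi) else 0,"plate z",np.median(z[m&(z>24)&(z<36)]).round(1),"slab z",np.median(z[m&(z<15)&(z>2)]).round(1))
hsv=cv2.cvtColor(im,cv2.COLOR_RGB2HSV); o=(cv2.inRange(hsv,(3,120,50),(22,255,255))>0)&ok&(abs(sx+50)<80)&(abs(sy)<40)
print("wedge stand x",np.percentile(sx[o],[1,99]).round(1)); n=o&(sx>np.percentile(sx[o],99)-12); print("nose y",np.percentile(sy[n],[1,99]).round(1),"z",np.median(z[n]).round(1))
E
```

```text
[536.2   8.   33.9] [1.7996e+02 1.0000e-02 1.0668e+02]
[  277    76    87   271 20586] [321. 213.]
block top z 75.2 5678 ((535.9452514648438, 8.55259895324707), (34.444313049316406, 30.91920280456543), 16.972822189331055)
wedge ((525.7387084960938, 45.773712158203125), (44.9973030090332, 114.1808853149414), 12.856103897094727)
-60 slab max -1.2 plate min -2.6 plate z 30.4 slab z 8.4
-40 slab max -1.6 plate min -2.8 plate z 30.3 slab z 8.4
40 slab max -1.7 plate min -2.8 plate z 30.4 slab z 8.5
60 slab max -1.3 plate min -2.6 plate z 30.4 slab z 8.5
wedge stand x [-123.5  -15.9]
nose y [-16.7  18.8] z 25.4
```

View pics/w5.png

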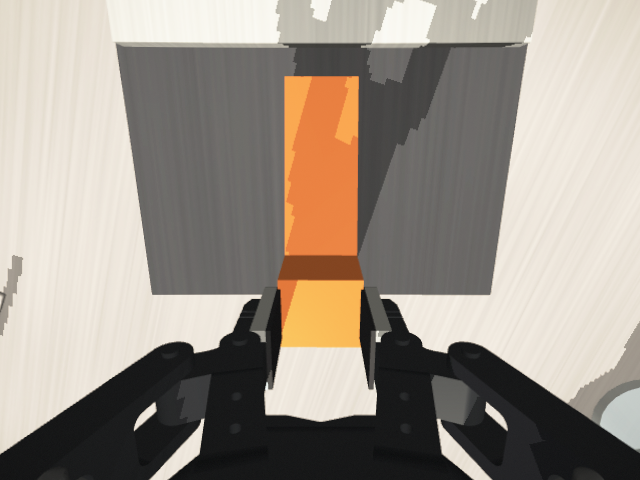

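The wedge is aligned with the edge and sits midway between the pads (nose at row 76, plate edge at row 44). I'll set it on the slab.

Emit:
play_rows(
  series=[
    [[0,0,-0.5,0,0,0,1],[0,0,-0.4,0,0,0,1],[0,0,-0.2,0,0,0,1],[0,0,-0.1,0,0,0,1],[0,0,0,0,0,0,1],[0,0,0,0,0,0,1],[0,0,0,0,0,0,1]],
  ],
)

```text
clock: 23.72
eef_pos: [535.8, 8.2, 22.2]
tool_rot: [3.141, -0.001, 1.862]
force: [-1.8, 0.7, 6.9]
width: 31.5
gripper_force: 60.8
```

Emit:
play_rows(
  series=[
    [[0,0,0.04,0,0,0,1],[-0.14,0.48,0,0,0,0,1],[-0.23,0.77,0,0,0,0,1],[-0.23,0.77,0,0,0,0,1],[-0.23,0.77,0,0,0,0,1],[-0.23,0.77,0,0,0,0,1],[-0.08,0.27,0,0,0,0,1],[0,0,0,0,0,0,1],[0,0,0,0,0,0,1]],
  ],
)

```text
clock: 24.85
eef_pos: [525.0, 47.2, 22.2]
tool_rot: [3.14, 0.0, 1.863]
force: [1.0, -2.8, 5.2]
width: 31.8
gripper_force: 60.6
```

```bash
cat > mp.py <<'E'
from h import *
C=cam("wrist"); s=ctrl.read_state(); im,dep=get_image("wrist"); P=cloud(C,dep)
y0=np.array([505.3,114.]); a=np.radians(106.6); ex=np.array([np.cos(a),np.sin(a)]); ey=np.array([-ex[1],ex[0]])
Q=P[...,:2]-y0; sx=Q@ex; sy=Q@ey; z=P[...,2]; ok=dep>0
e=s["eef_pos"]; q=e[:2]-y0; print("tcp stand",(q@ex).round(2),(q@ey).round(2),e[2].round(1),"F along",(s["force"][:2]@ex).round(1),(s["force"][:2]@ey).round(1),s["force"][2].round(1),"clock",s["clock"])
hsv=cv2.cvtColor(im,cv2.COLOR_RGB2HSV)
pl=ok&(z>25)&(z<45)&(hsv[...,1]<60)&(abs(sy)<85)&(sx>3)&(sx<190)
X=P[pl]; A=np.c_[sx[pl],sy[pl],np.ones(pl.sum())]; w=np.ones(len(X),bool)
for _ in range(5):
    c=np.linalg.lstsq(A[w],X[w,2],rcond=None)[0]; w=abs(A@c-X[:,2])<3
print("plate fit edge top z",c[2].round(2),"slope",c[:2].round(4),w.sum(), "binned z", [(int(b),np.median(z[pl&(abs(sx-b)<8)]).round(2)) for b in (12,30,60,90)])
sl=ok&(z>4)&(z<13)&(sx>-100)&(sx<-20)&(abs(sy)>28)&(abs(sy)<90); print("slab z",np.median(z[sl]).round(2))
o=(cv2.inRange(hsv,(3,120,50),(22,255,255))>0)&ok&(abs(sx+50)<90)&(abs(sy)<40); b=o&(z>55)
r=cv2.minAreaRect(P[b][:,:2].astype(np.float32)); print("block",((np.array(r[0])-y0)@ex).round(1),((np.array(r[0])-y0)@ey).round(1),np.round(r[2],1),"top z",np.median(z[b]).round(1))
E
python3 mp.py
```

```text
tcp stand -69.64 0.21 22.2 F along -2.9 -0.2 5.2 clock 24.85
plate fit edge top z 30.42 slope [0.0008 0.0006] 53046 binned z [(12, np.float64(30.42)), (30, np.float64(30.46)), (60, np.float64(nan)), (90, np.float64(nan))]
slab z 8.46
block -69.3 0.5 15.7 top z 62.4
  return _methods._mean(a, axis=axis, dtype=dtype,
  ret = ret.dtype.type(ret / rcount)
```

Emit:
play_rows(
  series=[
    [[-0.06,0.19,0,0,0,0,1],[-0.11,0.38,0,0,0,0,1],[-0.11,0.38,0,0,0,0,1],[-0.11,0.38,0,0,0,0,1],[0,0,0,0,0,0,1],[0,0,0,0,0,0,1],[0,0,0,0,0,0,1]],
  ],
)

```text
clock: 25.78
eef_pos: [522.0, 58.3, 22.3]
tool_rot: [3.139, 0.003, 1.861]
force: [2.9, -6.1, 4.4]
width: 31.8
gripper_force: 60.4
```

```bash
python3 mp.py 2>/dev/null
```

```text
tcp stand -58.19 -0.05 22.3 F along -6.7 -1.1 4.4 clock 25.775
plate fit edge top z 32.25 slope [-0.0089  0.0008] 64683 binned z [(12, np.float64(32.13)), (30, np.float64(31.98)), (60, np.float64(31.73)), (90, np.float64(nan))]
slab z 8.44
block -57.7 0.3 15.8 top z 62.4
```

Emit:
play_rows(
  series=[
    [[-0.09,0.3,0,0,0,0,1],[-0.09,0.3,0,0,0,0,1],[-0.09,0.3,0,0,0,0,1],[0,0,0,0,0,0,1],[0,0,0,0,0,0,1],[0,0,0,0,0,0,1]],
  ],
)

```text
clock: 26.58
eef_pos: [519.4, 67.1, 22.3]
tool_rot: [3.139, 0.003, 1.861]
force: [2.5, -6.2, 4.6]
width: 32.0
gripper_force: 60.4
```

```bash
python3 mp.py 2>/dev/null
```

```text
tcp stand -48.99 -0.12 22.3 F along -6.6 -0.6 4.6 clock 26.575
plate fit edge top z 34.57 slope [-0.0206  0.0005] 73991 binned z [(12, np.float64(34.33)), (30, np.float64(33.93)), (60, np.float64(33.34)), (90, np.float64(nan))]
slab z 8.46
block -48.4 0.1 16.3 top z 62.5
```

Lift measures about 4.15 mm. I'll let it settle and do a final check.

Emit:
play_rows(
  series=[
    [[0,0,0,0,0,0,1],[0,0,0,0,0,0,1],[0,0,0,0,0,0,1],[0,0,0,0,0,0,1],[0,0,0,0,0,0,1],[0,0,0,0,0,0,1]],
  ],
)

```text
clock: 27.38
eef_pos: [519.4, 67.1, 22.3]
tool_rot: [3.139, 0.003, 1.861]
force: [2.3, -7.2, 3.6]
width: 32.3
gripper_force: 60.4
```

```bash
python3 mp.py 2>/dev/null
python3 - <<'E'
from h import *
im,d=get_image("scene"); save("end",im); print(abs(ctrl.read_state()["qd"]).max())
E
```

```text
tcp stand -48.95 -0.13 22.3 F along -7.5 -0.2 3.6 clock 27.375
plate fit edge top z 34.58 slope [-0.0203  0.0004] 74029 binned z [(12, np.float64(34.35)), (30, np.float64(33.96)), (60, np.float64(33.36)), (90, np.float64(nan))]
slab z 8.47
block -48.7 -0.0 16.7 top z 62.5
0.001974955562975012
```

View pics/end.png

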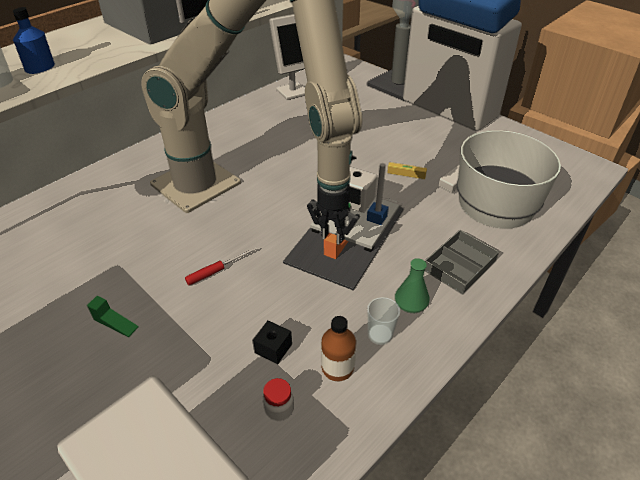

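The post stands in the blue socket at (380,193), the wedge is under the plate at (333,245), and the bystanders haven't moved. Handing in.

```bash
python3 -c "
from cell import workorder; print(workorder.finish_job())"
```

```text
the job is handed in; nothing more can be done
None
```

The job is handed in: the post is fully home in the socket and released, the gripped orange wedge holds the plate edge about 4.1 mm up with everything at rest, and the surrounding items were not touched; no verdict came back.

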